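Unlock the polisher dish and lift it out with the finished ball

ROBOT

A 6-joint arm with a two-finger parallel gripper is mounted at the origin on a cart in front of the work surface, level with it; the furniture and walls round the work are solid. World frame = base frame: x ahead of the robot, y to its left, z up, the work surface at z = 0. Lengths are in m, angles in rad, forces in N, time in s.
With the tool pointing down it reaches from about 0.3 to 0.95 m from the base axis. Payload 3.1 kg.
Tool frame: the origin (TCP) lies at the very end of the fingers, on their centre line; the grasp point (between the pads) lies 19 mm behind it; z points along the fingers, y is the line along which they close (so a half turn about z gives the same grasp; the last joint's range is limited). The gripper opens to 85 mm and grips with 20 to 120 N. Pads are 22 mm wide; open, the fingers measure 114 mm over their backs; the gripper's body (76 mm by 85 mm) begins 54 mm behind the grasp point. The pads swing forward as they close: fully open they stand 13 mm farther back than shut.
Start: joints at [1.229, 0.308, 1.634, -0, 1.2, -0.07], TCP at [0.168, 0.602, 0.231] pointing down, gripper open.
Joint ranges: [-3.06, 3.06], [-0.79, 1.96], [0.05, 2.63], [-1.19, 4.34], [0.05, 2.64], [-2.94, 2.94]. Speed limits (rad/s): [2.79, 2.79, 3.14, 3.14, 3.14, 3.14].

INTERFACE

Orientations are given as a unit quaternion [w, x, y, z].
In Python, from plant import robot, ticket, readout, grab_frame, camera_info gives the robot as it stands (robot), with the cameras as plain functions, the job (ticket) and the readings (readout).
- The arm moves only by the shell command python3 steer.py 'ROWS' [FORCE]. ROWS is one flat JSON list of numbers that holds 1 to 5 rows one after another, with no inner brackets; each row has 5 numbers: dx, dy, dz in m, then a turn about the tool's z in rad, then the opening from 0.0 (shut) to 1.0 (fully open); each row is the pose to reach, as a shift and turn from the pose commanded when the command began, along the tool's axes at that moment; what a row does not reach only later rows make up. A row lasts 1/8 s, in which the tool goes at most 0.0625 m and 0.188 rad, less where a joint would pass 70% of its speed; a pose out of reach is approached as far as the arm can. The fingers move at their own pace and stop on an object; FORCE is the grip in N (left out, the last holds). Time passes only in rows, so rows that do not move let the fingers close. It prints the time, the measured TCP pose, the force, the opening and the grip force at its end. Input that does not fit is refused with a message, and nothing moves.
- readout.get_obs(): the state, without advancing time (a new reading comes with each control period).
- grab_frame(name): name is "side" or "top"; returns the picture (384x512x3 uint8, blue, green, red); there is no depth.
- camera_info(name): a dict with "vertical_fov" (degrees; the focal length in pixels is half the picture's height over the tangent of half this angle, whatever the lens; pixels are square), "cx", "cy" (the principal point, pixels), "k1" (the pictures are not rectified: a ray, as slopes to the right and down, at radius r is drawn at 1 + k1 r^2 times it, then the intrinsics apply), "world_from_camera" (4x4, takes a point from camera to world coordinates). Camera axes: x right, y down, z forward; pixel columns grow to the right and rows downward; lengths in m; the calibration is good to about 2 mm. A picture is of the moment at which its call begins. camera_info takes no time and is no camera call.
- ticket.hand_in(): hands the job in; it is judged then, once.
The state is a dict: "time_s": time; "joint_pos": joint angles; "joint_velocities": joint speeds; "effort": joint torques, N m; "position": TCP position; "tcp_rot": TCP orientation; "ft_force": force on the tool from outside, world axes, zero at the start; "torque": the same for the moment, N m; "width": opening from 0.0 (shut) to 1.0 (fully open); "gripper_force": force on a finger pad.
Only numpy, scipy, OpenCV 4.12 (cv2) and the standard library are available. Lean on these libraries where they do the work, as an engineer would, in place of code of your own. Each camera call takes 0.05 s, during which the arm holds its last target. There are 200 camera calls.

TASK

The steel ball in the polisher's dish is finished. Stand the spray can upright somewhere else on the desk, well out of the way of the dish's pouring spout, then take the dish by its arch handle, turn it a quarter turn anticlockwise (seen from above) to free its bayonet lock, and lift it straight up, a hand's breadth clear of the machine. The ball must stay in the middle of the dish all the while, the spout must not strike the can, and the other things stay as they lie; finish while holding the dish level and still in the air, with the ball resting in its middle.

Things in the scene. Friction and masses are not known exactly. Their poses are not given: they have to be found in the camera images.
- polisher: Small bench ball polisher: a low round blue housing, 144 mm across, with a black control plate (dial, red switch, green lamp) on its front (-x) side. It does not move. Origin on its axis at desk level, z up. The flat top on which the dish stands is 50 mm above the origin.
- polisher_seat (a point): Centre of the polisher's flat top, 50 mm above the desk. On its +y and -y sides stand two dark bayonet claws (radius 51 to 67 mm, 12 mm high); each overhangs a lug of the dish's foot while the dish is locked and leaves the dish about 2 mm of play upward and sideways.
- dish: Stainless steel dish, 131 mm across, about 0.32 kg, loose, standing on the polisher on its axis. Origin at the centre of its underside, z up; rim at 41 mm. Its +x axis points along the pouring spout. An arch handle (7 mm round bar) spans it along its y axis with a black rubber grip at the top. Dark-lined floor, dished: slope 3 degrees near the middle, 7 beyond 16 mm, 13 beyond 34 mm from the axis.
- dish_lock (a point): Centre of the dish's underside, with two flat lugs on the dish's +y and -y sides. Locked, the dish's axes are nearly in line with the polisher's (0 to 6 degrees anticlockwise of them at the start, stop at -3). Turned anticlockwise from above, the lugs leave the claws at 72 degrees and meet a stop at about 103: turn to 90, then lift straight up.
- spout_tip (a point): Tip of the dish's pouring spout, 102 mm from the dish's axis, 38 mm above the dish's origin (the spout takes up 31 to 43 mm); 25 mm wide.
- spray_can: Blue aerosol can with white bands and orange cap, 52 mm diameter, 178 mm tall (solid, straight body up to 146 mm), 0.2 kg, loose. Origin at the centre of its underside. It stands close beside the polisher in the path that the spout sweeps. Grasp the body from above, fingers closing across the line from the polisher to the can, fingertips above the dish's rim (91 mm above the desk).
- free_desk (a point): A point on the free desk to the left of the polisher, 240 mm from its axis, where the can may be stood; other free places do as well.
- dish_grip (a point): Centre of the rubber grip of the arch handle, 94 mm above the dish's origin, on its axis. The grip is 46 mm long along the dish's y, 15 mm thick along the dish's x and 20 mm high: pinch it from above with the fingers closing along the dish's x. The top of the ball is 37 mm below the grip's underside.
- dish_middle (a point): Point of the dish where the ball's centre lies when it rests in the middle, 32 mm above the dish's origin, on its axis.
- ball_center (a point): Centre of the polished steel ball, 30 mm diameter, 0.11 kg, that lies loose in the dish and rolls easily.
- nut_tin: Bystander: open white tin of nuts, 68 mm diameter, 30 mm tall, on the desk to the right (-y) of the polisher. Origin at the centre of its underside.
- tape_measure: Bystander: yellow tape measure, 34 x 70 x 64 mm, on the desk to the right of the polisher. Origin at the centre of its underside.
- black_marker: Bystander: white marker pen with black cap, 18 x 130 x 20 mm, lying on the desk in front and to the left of the polisher. Origin at the centre of its underside, long axis y.

How it is judged:
On the way, in this order (a step that is already met when the one before it is completed fails the run):
1. the spray can stands upright on the desk, let go, more than 150 mm (centre to centre) from the polisher, with the dish still locked (horizontal distance between spray_can and polisher above 0.15 m and angle between spray_can's own z axis and vertical below 0.08 rad and height (world z) of spray_can between -0.006 and 0.006 m and linear speed of spray_can below 0.03 m/s and contact force between the fingers and spray_can below 0.2 N and angle between the x axis of dish and the x axis of polisher, either way round below 0.35 rad), for 0.2 s.
2. the dish, held by the fingers and still standing on the polisher, is turned a quarter turn (more than 72 degrees) anticlockwise, the ball in its middle (angle between the x axis of dish and the x axis of polisher, either way round above 1.26 rad and y of spout_tip in the frame of polisher above 0.08 m and z of dish in the frame of polisher below 0.058 m and horizontal distance between dish and polisher below 0.008 m and contact force between the fingers and dish above 1 N and distance between ball_center and dish_middle below 0.02 m), for 0.05 s.
At the end, for the whole second after the job is handed in: Dish held in the air, its underside over 90 mm above the desk, touching neither machine nor can, level within 4 degrees and still, the ball within 10 mm of its middle; the spray can upright on the desk over 150 mm from the polisher (centre to centre) (height (world z) of dish above 0.09 m and angle between dish's own z axis and vertical below 0.07 rad and linear speed of dish below 0.02 m/s and angular speed of dish below 0.15 rad/s and contact force between the fingers and dish above 1 N and contact force between dish and polisher below 0.1 N and contact force between dish and spray_can below 0.1 N and distance between ball_center and dish_middle below 0.01 m and horizontal distance between spray_can and polisher above 0.15 m and angle between spray_can's own z axis and vertical below 0.08 rad and height (world z) of spray_can between -0.006 and 0.006 m); the arm keeps its last pose, push and grip.
It fails at once if the ball rolls more than 22 mm from the middle of the dish (distance between ball_center and dish_middle above 0.022 m).
It fails at once if the dish or its spout strikes the spray can (over 2 N) (contact force between dish and spray_can above 2 N).
It fails at once if the spray can is knocked over (angle between spray_can's own z axis and vertical above 0.5 rad).
It fails at once if the tin, the tape measure or the marker is moved more than 25 mm (distance of any of nut_tin, tape_measure, black_marker from where it was at the start of the episode above 0.025 m).
It also fails if it takes over 51 s, if anything falls off the work surface, if the arm or the gripper's body presses on something with over 40 N, if the wrist force passes 120 N, or if a joint passes its speed limit or range.

## Working session

There is one attempt and no reset: what is moved stays moved. The work goes in short steps, Python scripts to look and compute and a shell command to move; the robot and the scene stay as the last step left them, time stands still between calls to the robot, and variables do not carry over. Pictures are saved under pics/ and viewed, at most 10 in all, crops included, and the job is handed in when it is done.

```bash
ls; mkdir -p pics
cat > h.py <<'E'
import numpy as np, cv2
from plant import robot, ticket, readout, grab_frame, camera_info
def cam(n):
    c=camera_info(n); f=192/np.tan(np.radians(c["vertical_fov"])/2)
    return c,f,np.array(c["world_from_camera"])
def ray(n,u,v):
    c,f,T=cam(n); K=np.array([[f,0,c["cx"]],[0,f,c["cy"]],[0,0,1.]])
    p=cv2.undistortPoints(np.array([[[u,v]]],float),K,np.array([c["k1"],0,0,0.]))[0,0]
    return T[:3,3],T[:3,:3]@np.array([p[0],p[1],1])
def onz(n,u,v,z):
    o,d=ray(n,u,v); return o+d*(z-o[2])/d[2]
def proj(n,P):
    c,f,T=cam(n); q=np.linalg.inv(T)@np.append(P,1); x,y=q[:2]/q[2]; k=1+c["k1"]*(x*x+y*y)
    return np.array([c["cx"]+f*x*k,c["cy"]+f*y*k])
def tri(u1,u2):
    (a,d),(b,e)=ray("top",*u1),ray("side",*u2)
    d=d/np.linalg.norm(d);e=e/np.linalg.norm(e)
    s=np.linalg.lstsq(np.c_[d,-e],b-a,rcond=None)[0]; p,q=a+s[0]*d,b+s[1]*e
    return (p+q)/2,np.linalg.norm(p-q)
E
python3 - <<'E'
from h import *
for n in("top","side"):
    cv2.imwrite(f"pics/{n}0.png",grab_frame(n)); c=camera_info(n); print(n,np.round(c["world_from_camera"],3).tolist(),c["vertical_fov"],c["k1"])
o=readout.get_obs();print(o)
E
```

```text
pics
plant.py
steer.py
top [[0.014, -0.998, 0.067, 0.452], [-1.0, -0.015, -0.006, 0.059], [0.007, -0.067, -0.998, 0.975], [0.0, 0.0, 0.0, 1.0]] 56.61798707859101 -0.07616822767636221
side [[0.812, -0.417, 0.407, 0.156], [-0.583, -0.555, 0.593, -0.485], [-0.022, -0.719, -0.694, 0.737], [0.0, 0.0, 0.0, 1.0]] 53.78067051251958 -0.06308165263678525
{'time_s': 0.1, 'joint_pos': array([ 1.22930442e+00,  3.08936446e-01,  1.63507169e+00, -1.06507937e-05,
        1.19967822e+00, -6.96993238e-02]), 'joint_velocities': array([ 0.00025861, -0.00211534, -0.00554352,  0.00140488,  0.00192245,
        0.00015032]), 'effort': array([ 1.29373911e-04, -4.16406941e+01, -2.77644986e+01, -1.47658820e-04,
        3.98068718e-03, -5.50762593e-06]), 'position': array([0.16756506, 0.60134406, 0.23014445]), 'tcp_rot': array([-2.08859282e-04,  1.35476401e-01,  9.90780020e-01, -1.02582009e-03]), 'ft_force': array([ 0.1564438 , -0.19526265, -1.02925463]), 'torque': array([-0.03382229, -0.01650317,  0.0253195 ]), 'gripper_force': 0.0, 'width': 1.0025456365238272}
```

View pics/top0.png

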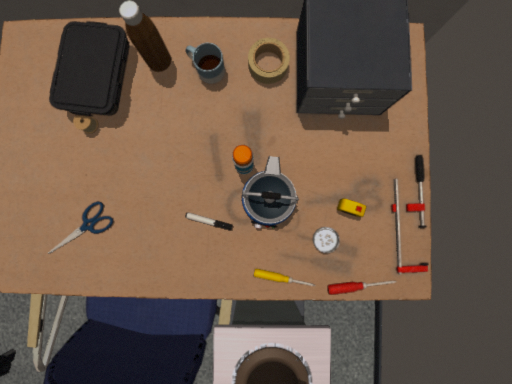

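View pics/side0.png

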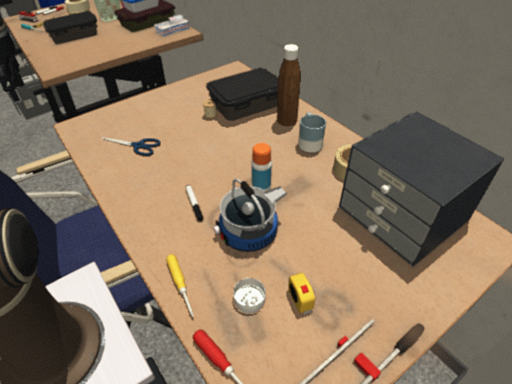

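The top view shows the dish at about (270,198), its spout at (274,163), the can cap at (243,154), the marker at (209,221) and the tin at (326,240). The side view shows the cap at (262,153) and the handle grip at (243,192). Next I'll take enlarged crops and mask the cap.

Run:
```python
from h import *
ims={n:cv2.imread(f"pics/{n}0.png") for n in("top","side")}
c1=cv2.resize(ims["top"][140:240,220:320],None,fx=4,fy=4,interpolation=2); c2=cv2.resize(ims["side"][140:260,205:305],None,fx=4,fy=4,interpolation=2)
W=np.zeros((480,800,3),np.uint8);W[:400,:400]=c1;W[:,400:]=c2;cv2.imwrite("pics/crop.png",W)
cap={}
for n,(x0,x1,y0,y1) in dict(top=(225,265,135,185),side=(240,290,135,200)).items():
    h=cv2.cvtColor(ims[n],cv2.COLOR_BGR2HSV)[y0:y1,x0:x1]
    m=(cv2.inRange(h,(3,170,110),(16,255,255))>0); v,u=np.nonzero(m); print(n,m.sum(),u.mean()+x0,v.mean()+y0,u.min()+x0,u.max()+x0,v.min()+y0,v.max()+y0); cap[n]=(u.mean()+x0,v.mean()+y0)
print(tri(cap["top"],cap["side"]), onz("top",*cap["top"],.17))
```

```text
top 290 242.01724137931035 153.91034482758621 233 251 145 163
side 321 261.1651090342679 153.27414330218068 253 270 143 163
(array([0.59251722, 0.08432271, 0.15930952]), np.float64(0.0014670023181204764)) [0.59130353 0.08362123 0.17      ]
```

View pics/crop.png

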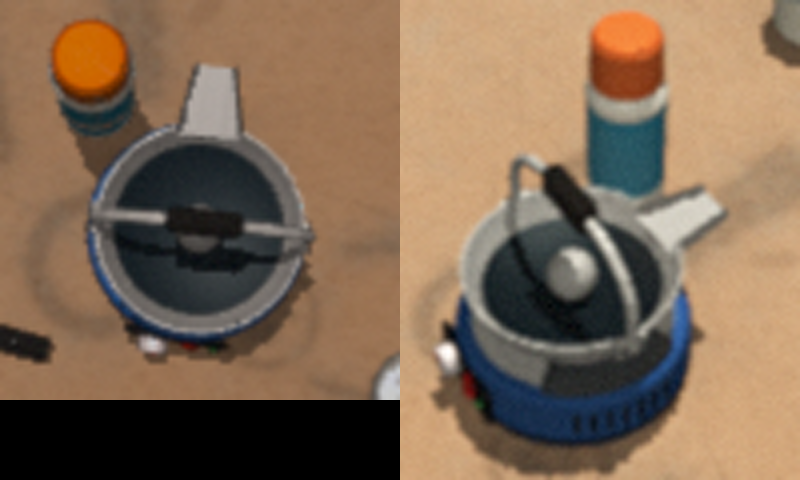

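The crops show the grip centre at about top (271,195) and side (247,189). The spout tip's middle is at top (274,157), and the ball sits in the middle under the grip.

Run:
```python
from h import *
from scipy.ndimage import label
t=cv2.imread("pics/top0.png"); s=cv2.imread("pics/side0.png")
f=lambda x,y,x0,y0:(x0+(x+.5)/4-.5,y0+(y+.5)/4-.5)
g=tri(f(204,221,220,140),f(169,195,205,140)); print("grip",g, onz("top",*f(204,221,220,140),.154))
tip=onz("top",*f(217,67,220,140),.093); print("tip",tip)
for sx in (92,302): print("rim x-ext",onz("top",*f(sx,228,220,140),.091))
print("rim bottom",onz("top",*f(200,334,220,140),.091))
e=[onz("top",*f(x,y,220,140),.15) for x,y in((168,219),(242,224))]; print("grip ends",e)
for x,y in((199,230),): print("ball", tri(f(199,232,220,140),f(172,272,205,140)))
c=g[0];print("yaw spout",np.degrees(np.arctan2(*(tip-c)[[1,0]])),np.hypot(*(tip-c)[:2]))
d=e[0]-e[1];print("yaw grip",np.degrees(np.arctan2(-d[0],d[1])),np.linalg.norm(d))
for n,v in dict(can=np.array([.592,.084])).items(): print(v-c[:2],np.hypot(*(v-c[:2])))
h=cv2.cvtColor(t,cv2.COLOR_BGR2HSV)
b=cv2.inRange(h,(105,150,60),(125,255,255)); v,u=np.nonzero(b[140:240,220:320]); print("blue",u.min()+220,u.max()+220,v.min()+140,v.max()+140,[onz("top",a+220,q+140,.045).round(3) for a,q in((u.min(),v[u.argmin()]),(u.max(),v[u.argmax()]),(u[v.argmax()],v.max()))])
from plant import robot, ticket, readout, grab_frame, camera_info
from scipy.spatial.transform import Rotation as R
o=readout.get_obs();print(R.from_quat(o["tcp_rot"],scalar_first=True).as_matrix().round(3))
```

```text
grip (array([0.49993011, 0.01621507, 0.14755973]), np.float64(0.0001288724628475039)) [0.49961164 0.0165162  0.154     ]
tip [0.5996484 0.0062681 0.093    ]
rim x-ext [0.49791017 0.0827339  0.091     ]
rim x-ext [ 0.49979381 -0.04778677  0.091     ]
rim bottom [0.43325815 0.01492482 0.091     ]
grip ends [array([0.50070229, 0.03719848, 0.15      ]), array([ 0.49842071, -0.00576201,  0.15      ])]
ball (array([0.4979138 , 0.01529709, 0.08628458]), np.float64(0.0029817195686353414))
yaw spout -5.6964493978601105 0.10021316424891191
yaw grip -3.040048795690565 0.04302103604004023
[0.09206989 0.06778493] 0.11433136358876314
blue 245 272 209 224 [array([0.468, 0.077, 0.045]), array([0.43 , 0.006, 0.045]), array([0.43 , 0.022, 0.045])]
[[-0.963  0.268 -0.001]
 [ 0.268  0.963 -0.002]
 [ 0.    -0.002 -1.   ]]
```

```bash
cat > rel.py <<'E'
import sys,numpy as np
from plant import robot, ticket, readout, grab_frame, camera_info
from scipy.spatial.transform import Rotation as R
x,y,z,a=map(float,sys.argv[1:5]); o=readout.get_obs(); M=R.from_quat(o["tcp_rot"],scalar_first=True).as_matrix()
ya=np.arctan2(M[1,1],M[0,1]); t=(ya-np.radians(a)+np.pi)%(2*np.pi)-np.pi
print("delta",(M.T@(np.array([x,y,z])-o["position"])).round(4),"turn",round(t,3),"pos",o["position"].round(4),"ydeg",np.degrees(ya).round(1),"q",o["joint_pos"].round(2),"t",o["time_s"],"F",o["ft_force"].round(1),"w",round(o["width"],3),"gf",o["gripper_force"])
E
python3 steer.py '[-0.042,-0.03,0,0.172,1,-0.084,-0.059,0,0.344,1,-0.126,-0.089,0,0.516,1,-0.168,-0.118,0,0.688,1,-0.21,-0.148,0,0.86,1]'; python3 rel.py .592 .084 .23 -53.6
```

```text
time_s: 0.72
position: [0.331, 0.4015, 0.2309]
tcp_rot: [-0.0, 0.538, 0.843, -0.0]
ft_force: [0.6, 0.5, 1.0]
width: 1.0
gripper_force: 0.0
delta [-0.3978  0.1034  0.0009] turn 1.369 pos [0.331  0.4015 0.2309] ydeg 24.8 q [ 0.8   0.11  1.88 -0.    1.16  0.36] t 0.725 F [0.6 0.5 1. ] w 1.0 gf 0.0
```

```bash
python3 steer.py '[-0.05,0.013,0,0.172,1,-0.1,0.026,0,0.344,1,-0.15,0.039,0,0.516,1,-0.2,0.052,0,0.688,1,-0.25,0.065,0,0.86,1]'; python3 rel.py .592 .084 .23 -53.6
```

```text
time_s: 1.35
position: [0.496, 0.203, 0.2309]
tcp_rot: [-0.0, 0.841, 0.541, -0.0]
ft_force: [0.8, -0.7, 0.3]
width: 1.002
gripper_force: 0.0
delta [-0.0686  0.1366  0.0008] turn 0.509 pos [0.496  0.203  0.2309] ydeg -24.5 q [0.31 0.14 1.84 0.   1.16 0.73] t 1.35 F [ 0.8 -0.7  0.3] w 1.002 gf 0.0
```

```bash
python3 steer.py '[-0.023,0.045,0,0.17,1,-0.046,0.091,0,0.34,1,-0.0686,0.1366,0,0.509,1,-0.0686,0.1366,0,0.509,1]'; python3 rel.py .592 .084 .112 -53.6
python3 - <<'E'
from h import *
ims=[grab_frame(n) for n in("top","side")]
W=np.zeros((480,800,3),np.uint8);W[:400,:400]=cv2.resize(ims[0][100:240,190:330],(400,400));W[:,400:]=cv2.resize(ims[1][60:228,190:330],(400,480));cv2.imwrite("pics/a.png",W)
E
```

```text
time_s: 1.85
position: [0.5938, 0.083, 0.2307]
tcp_rot: [0.0, 0.95, 0.313, -0.0]
ft_force: [0.9, 0.4, 0.2]
width: 1.002
gripper_force: 0.0
delta [-0.0008 -0.002   0.1187] turn 0.001 pos [0.5938 0.083  0.2307] ydeg -53.5 q [ 0.07  0.26  1.7  -0.    1.18  1.  ] t 1.85 F [0.9 0.4 0.2] w 1.002 gf 0.0
```

View pics/a.png

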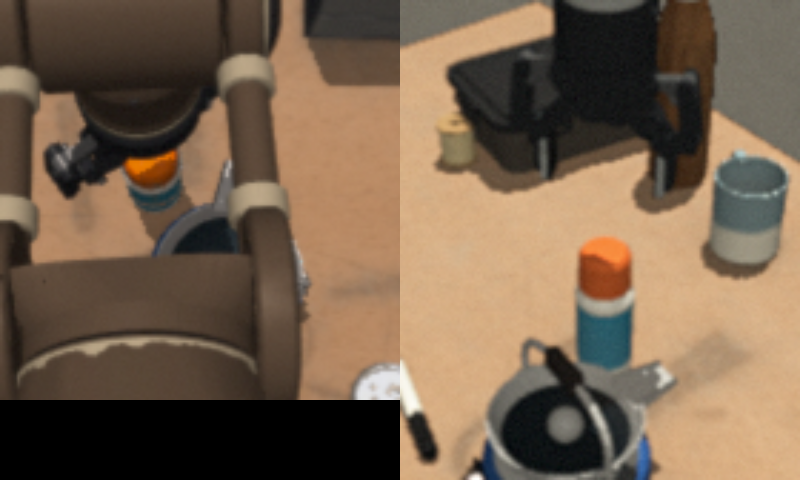

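The fingers straddle the can in both views: in the side crop they are at x 545 and 660, with the can at 605. I'll descend and close.

```bash
python3 steer.py '[-0.0008,-0.002,0.04,0,1,-0.0008,-0.002,0.08,0,1,-0.0008,-0.002,0.119,0,1,-0.0008,-0.002,0.119,0,1]' 30; python3 rel.py .592 .084 .112 -53.6;  python3 steer.py '[0,0,0,0,0.4,0,0,0,0,0.4,0,0,0,0,0.4,0,0,0,0,0.4,0,0,0,0,0.4]'; python3 rel.py .592 .084 .142 -53.6
```

```text
time_s: 2.45
position: [0.5856, 0.0882, 0.1085]
tcp_rot: [-0.001, 0.949, 0.316, -0.005]
ft_force: [0.1, 0.8, 0.1]
width: 0.999
gripper_force: 0.0
delta [ 0.0026  0.0072 -0.0036] turn 0.008 pos [0.5856 0.0882 0.1085] ydeg -53.2 q [0.08 0.39 1.79 0.   0.97 1.  ] t 2.45 F [0.1 0.8 0.1] w 0.999 gf 0.0
time_s: 3.08
position: [0.5924, 0.0873, 0.115]
tcp_rot: [0.0, 0.949, 0.315, 0.002]
ft_force: [0.3, -0.3, 6.7]
width: 0.605
gripper_force: 31.8
delta [-0.0021  0.0025 -0.027 ] turn 0.005 pos [0.5924 0.0873 0.115 ] ydeg -53.3 q [0.07 0.39 1.78 0.   0.96 1.  ] t 3.075 F [ 0.3 -0.3  6.7] w 0.605 gf 31.84149742126465
```

```bash
python3 steer.py '[0,0,-0.01,0,0.4,0,0,-0.025,0,0.4,0,0,-0.04,0,0.4,0,0,-0.04,0,0.4]' 40; python3 rel.py .56 .28 .152 -53.6
```

```text
time_s: 3.58
position: [0.5919, 0.0873, 0.1545]
tcp_rot: [0.001, 0.949, 0.315, 0.002]
ft_force: [1.1, 1.0, -2.4]
width: 0.604
gripper_force: 42.1
delta [ 0.0897 -0.1735  0.0025] turn 0.005 pos [0.5919 0.0873 0.1545] ydeg -53.3 q [0.07 0.34 1.76 0.   1.04 1.  ] t 3.575 F [ 1.1  1.  -2.4] w 0.604 gf 42.10985541343689
```

```bash
python3 steer.py '[0.012,-0.023,0,0,0.4,0.034,-0.066,0,0,0.4,0.056,-0.11,0,0,0.4,0.078,-0.152,0,0,0.4,0.09,-0.174,0,0,0.4]'; python3 steer.py '[0,0,0,0,0.4,0,0,0.01,0,0.4,0,0,0.022,0,0.4,0,0,0.031,0,0.4,0,0,0.036,0,0.4]'; python3 rel.py .56 .28 .115 -53.6
python3 steer.py '[0,0,0.001,0,0.4,0,0,0.002,0,0.4,0,0,0.003,0,0.4,0,0,0.003,0,0.4]'; python3 rel.py .56 .28 .115 -53.6
python3 - <<'E'
from h import *
i=grab_frame("side"); cv2.imwrite("pics/b.png",cv2.resize(i[50:270,110:330],(660,600)))
E
```

```text
time_s: 4.2
position: [0.5573, 0.2827, 0.1518]
tcp_rot: [-0.0, 0.949, 0.316, -0.0]
ft_force: [-0.4, -0.7, -1.7]
width: 0.601
gripper_force: 42.5
time_s: 4.82
position: [0.5579, 0.2794, 0.115]
tcp_rot: [0.0, 0.949, 0.314, -0.001]
ft_force: [-2.3, -4.3, 18.5]
width: 0.605
gripper_force: 44.7
delta [ 0.002   0.0008 -0.    ] turn 0.005 pos [0.5579 0.2794 0.115 ] ydeg -53.3 q [ 0.39  0.43  1.72 -0.    0.99  1.33] t 4.825 F [-2.3 -4.3 18.5] w 0.605 gf 44.746785163879395
time_s: 5.32
position: [0.5593, 0.2807, 0.1151]
tcp_rot: [0.0, 0.949, 0.315, 0.001]
ft_force: [-0.6, -0.7, 5.4]
width: 0.602
gripper_force: 43.2
delta [0.0001 0.0009 0.0001] turn 0.006 pos [0.5593 0.2807 0.1151] ydeg -53.3 q [ 0.4   0.44  1.72 -0.    0.99  1.33] t 5.325 F [-0.6 -0.7  5.4] w 0.602 gf 43.23095262050629
```

View pics/b.png

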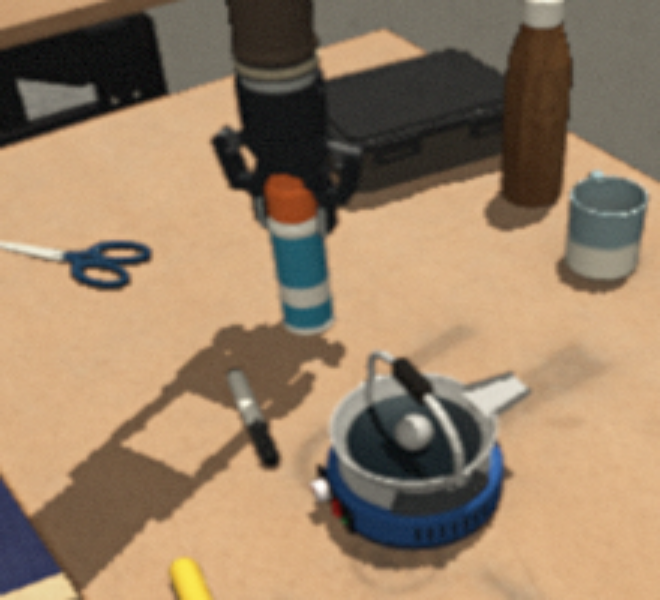

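The can stands upright at crop (300,325), and its slight lean is perspective. The ball is in the middle of the dish and the marker is untouched. I'll release and rise.

```bash
python3 steer.py '[0,0,0,0,0.8,0,0,0,0,1,0,0,0,0,1,0,0,0,0,1,0,0,0,0,1]'; python3 steer.py '[0,0,-0.03,0,1,0,0,-0.07,0,1,0,0,-0.12,0,1,0,0,-0.13,0,1]'; python3 rel.py .4995 .0165 .26 -4.5
```

```text
time_s: 6.0
position: [0.5583, 0.2804, 0.1131]
tcp_rot: [0.0, 0.949, 0.315, -0.0]
ft_force: [0.8, -0.0, -0.4]
width: 0.997
gripper_force: 0.0
time_s: 6.5
position: [0.5611, 0.2816, 0.2483]
tcp_rot: [-0.0, 0.949, 0.315, 0.004]
ft_force: [0.2, 0.1, 0.3]
width: 0.995
gripper_force: 0.0
delta [-0.2077  0.1757 -0.0131] turn -0.851 pos [0.5611 0.2816 0.2483] ydeg -53.3 q [0.4  0.29 1.62 0.   1.22 1.33] t 6.5 F [0.2 0.1 0.3] w 0.995 gf 0.0
```

```bash
python3 steer.py '[-0.0415,0.035,-0.003,-0.17,1,-0.083,0.07,-0.006,-0.34,1,-0.1246,0.1054,-0.009,-0.51,1,-0.166,0.14,-0.011,-0.68,1,-0.2077,0.1757,-0.0131,-0.851,1]'; python3 steer.py '[0,0,0,0,1,0,0,0,0,1]'; python3 rel.py .4995 .0165 .126 -4.5
python3 - <<'E'
from h import *
i=grab_frame("side"); cv2.imwrite("pics/c.png",cv2.resize(i[80:260,165:345],(600,600)))
E
```

```text
time_s: 7.12
position: [0.4958, 0.0144, 0.2553]
tcp_rot: [-0.0, 0.733, 0.68, -0.001]
ft_force: [0.8, -0.2, 0.2]
width: 1.002
gripper_force: 0.0
time_s: 7.38
position: [0.4968, 0.0161, 0.2557]
tcp_rot: [-0.001, 0.736, 0.677, -0.0]
ft_force: [0.1, 1.1, 0.2]
width: 1.0
gripper_force: 0.0
delta [0.0005 0.0028 0.1297] turn -0.004 pos [0.4968 0.0161 0.2557] ydeg -4.7 q [-0.06  0.04  1.9   0.    1.2   0.03] t 7.375 F [0.1 1.1 0.2] w 1.0 gf 0.0
```

View pics/c.png

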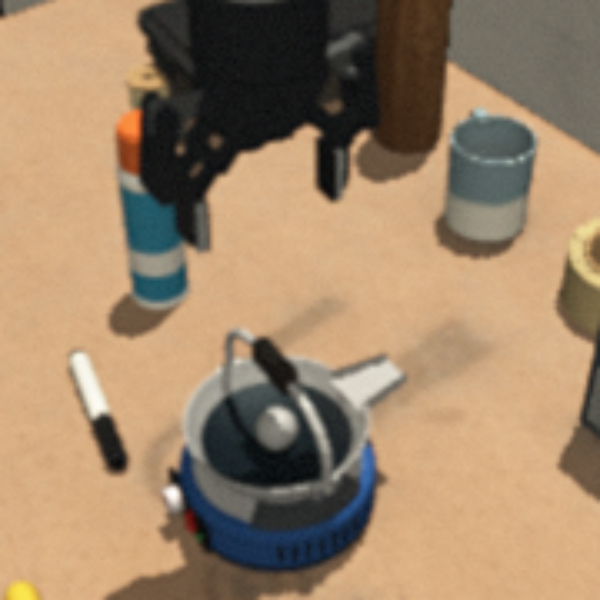

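The can stands at crop (160,295). The open fingers are above the grip, which is at crop (272,360), and the ball is centred at (277,428).

```bash
python3 steer.py '[0,0.001,0.04,0,1,0,0.001,0.08,0,1,0,0.001,0.11,0,1,0,0.001,0.125,0,1,0,0.001,0.129,0,1]'; python3 rel.py .4995 .0165 .126 -4.5; for i in 1 2 3; do python3 steer.py '[0,0,0,0,1]' >/dev/null;python3 rel.py .4995 .0165 .126 -4.5; done
```

```text
time_s: 8.05
position: [0.4978, 0.0167, 0.1265]
tcp_rot: [-0.001, 0.735, 0.678, -0.001]
ft_force: [0.4, -0.2, -0.2]
width: 1.0
gripper_force: 0.0
delta [-0.0001  0.0017  0.0005] turn -0.001 pos [0.4978 0.0167 0.1265] ydeg -4.5 q [-0.05  0.2   2.01  0.    0.93  0.03] t 8.05 F [ 0.4 -0.2 -0.2] w 1.0 gf 0.0
delta [0.0003 0.0005 0.0021] turn -0.001 pos [0.4989 0.0162 0.1281] ydeg -4.6 q [-0.05  0.2   2.01  0.    0.93  0.03] t 8.175 F [0.  0.6 0. ] w 0.999 gf 0.0
delta [0.0007 0.0001 0.0027] turn -0.002 pos [0.4993 0.0159 0.1287] ydeg -4.6 q [-0.06  0.2   2.01  0.    0.93  0.03] t 8.3 F [-0.3 -0.5 -0.5] w 1.004 gf 0.0
delta [0.0008 0.0005 0.0024] turn -0.002 pos [0.4989 0.0157 0.1284] ydeg -4.6 q [-0.06  0.2   2.01  0.    0.93  0.03] t 8.425 F [ 0.3 -0.3  0.5] w 1.002 gf 0.0
```

```bash
python3 steer.py '[0,0,0.002,0,0.6,0,0,0.002,0,0.3,0,0,0.002,0,0.27,0,0,0.002,0,0.25,0,0,0.002,0,0.23]' 20; python3 steer.py '[0,0,0,0,0.21,0,0,0,0,0.19,0,0,0,0,0.17,0,0,0,0,0.15,0,0,0,0,0.1]';python3 rel.py .4995 .0165 .126 -4.5; python3 steer.py '[0,0,0,0,0.05,0,0,0,0,0.05,0,0,0,0,0,0,0,0,0,0,0,0,0,0,0]' 35;python3 rel.py .4995 .0165 .126 -4.5
python3 - <<'E'
from h import *
i=grab_frame("side"); cv2.imwrite("pics/d.png",cv2.resize(i[80:260,165:345],(600,600)))
E
```

```text
time_s: 9.05
position: [0.4982, 0.0158, 0.1254]
tcp_rot: [0.0, 0.735, 0.678, 0.0]
ft_force: [1.0, -0.7, 0.5]
width: 0.231
gripper_force: 0.1
time_s: 9.68
position: [0.4984, 0.0158, 0.1255]
tcp_rot: [0.0, 0.735, 0.678, 0.0]
ft_force: [1.8, -0.0, 0.5]
width: 0.17
gripper_force: 21.0
delta [ 0.0008  0.001  -0.0005] turn -0.002 pos [0.4984 0.0158 0.1255] ydeg -4.6 q [-0.06  0.2   2.01  0.    0.93  0.02] t 9.675 F [ 1.8 -0.   0.5] w 0.17 gf 21.004698872566223
time_s: 10.3
position: [0.4984, 0.0158, 0.1256]
tcp_rot: [0.0, 0.735, 0.678, 0.0]
ft_force: [1.8, -0.4, 1.3]
width: 0.168
gripper_force: 37.1
delta [ 0.0008  0.001  -0.0004] turn -0.002 pos [0.4984 0.0158 0.1256] ydeg -4.6 q [-0.06  0.2   2.01  0.    0.93  0.02] t 10.3 F [ 1.8 -0.4  1.3] w 0.168 gf 37.064639925956726
```

View pics/d.png

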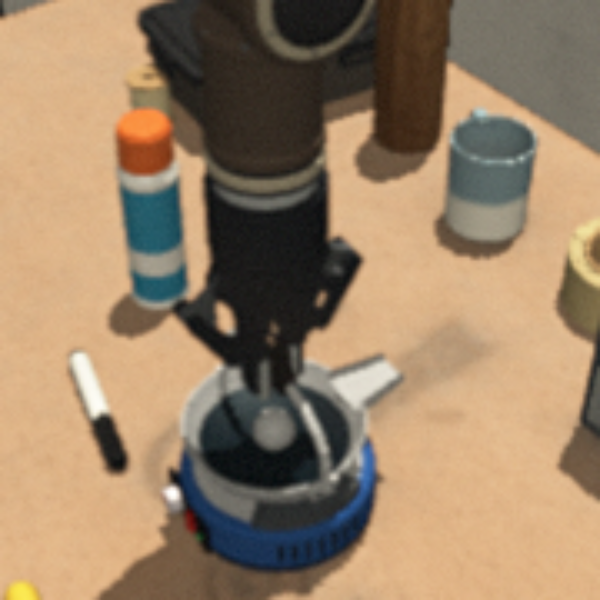

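The dish is gripped (opening 0.168) and the ball is near the middle at crop (272,428). Now I'll turn the dish slowly.

```bash
python3 steer.py '[0,0,0,-0.005,0,0,0,0,-0.02,0,0,0,0,-0.045,0,0,0,0,-0.08,0,0,0,0,-0.12,0]' 60; python3 steer.py '[0,0,0,-0.045,0,0,0,0,-0.09,0,0,0,0,-0.135,0,0,0,0,-0.18,0,0,0,0,-0.225,0]';python3 rel.py .4995 .0165 .126 81.5
python3 - <<'E'
from h import *
i=grab_frame("side"); cv2.imwrite("pics/e.png",cv2.resize(i[80:260,165:345],(600,600)))
E
```

```text
time_s: 10.98
position: [0.4974, 0.0156, 0.1255]
tcp_rot: [-0.0, 0.692, 0.722, -0.001]
ft_force: [-1.1, 1.3, 5.1]
width: 0.16
gripper_force: 60.4
time_s: 11.6
position: [0.4974, 0.0155, 0.1255]
tcp_rot: [-0.0, 0.607, 0.795, -0.001]
ft_force: [0.3, -0.1, 5.3]
width: 0.164
gripper_force: 60.4
delta [ 0.0005  0.0023 -0.0005] turn -1.156 pos [0.4974 0.0155 0.1255] ydeg 15.3 q [-0.06  0.2   2.01 -0.    0.93 -0.32] t 11.6 F [ 0.3 -0.1  5.3] w 0.164 gf 60.42114615440369
```

View pics/e.png

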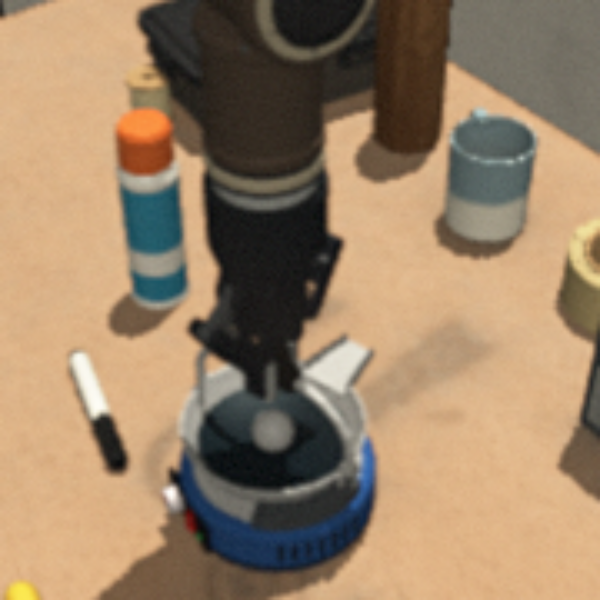

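The dish is following: the spout has swung to crop (345,365) and the ball is still centred at (272,430). I'll continue for the remaining 1.156 rad.

```bash
python3 steer.py '[0,0,0,-0.03,0,0,0,0,-0.075,0,0,0,0,-0.12,0,0,0,0,-0.165,0,0,0,0,-0.21,0]'; python3 steer.py '[0,0,0,-0.045,0,0,0,0,-0.09,0,0,0,0,-0.135,0,0,0,0,-0.18,0,0,0,0,-0.225,0]';  python3 steer.py '[0,0,0,-0.045,0,0,0,0,-0.09,0,0,0,0,-0.135,0,0,0,0,-0.18,0,0,0,0,-0.225,0]'; python3 steer.py '[0,0,0,-0.045,0,0,0,0,-0.09,0,0,0,0,-0.135,0,0,0,0,-0.18,0,0,0,0,-0.225,0]'; python3 steer.py '[0,0,0,-0.045,0,0,0,0,-0.09,0,0,0,0,-0.135,0,0,0,0,-0.17,0,0,0,0,-0.19,0]';python3 rel.py .4995 .0165 .126 81.5
```

```text
time_s: 12.28
position: [0.4974, 0.0154, 0.1255]
tcp_rot: [-0.0, 0.52, 0.854, -0.001]
ft_force: [0.2, 0.7, 6.5]
width: 0.159
gripper_force: 60.4
time_s: 12.9
position: [0.4974, 0.0154, 0.1255]
tcp_rot: [-0.001, 0.421, 0.907, -0.001]
ft_force: [0.0, 0.7, 5.2]
width: 0.158
gripper_force: 60.4
time_s: 13.52
position: [0.4974, 0.0154, 0.1255]
tcp_rot: [-0.001, 0.317, 0.949, -0.001]
ft_force: [0.7, -0.8, 5.0]
width: 0.165
gripper_force: 60.4
time_s: 14.15
position: [0.4975, 0.0154, 0.1255]
tcp_rot: [-0.001, 0.208, 0.978, -0.001]
ft_force: [-0.4, 0.5, 5.2]
width: 0.162
gripper_force: 60.4
time_s: 14.78
position: [0.4975, 0.0154, 0.1255]
tcp_rot: [-0.001, 0.115, 0.993, -0.0]
ft_force: [-0.6, 0.0, 6.1]
width: 0.161
gripper_force: 60.4
delta [-0.0017  0.0015 -0.0005] turn -0.081 pos [0.4975 0.0154 0.1255] ydeg 76.8 q [-0.06  0.2   2.01 -0.    0.93 -1.4 ] t 14.775 F [-0.6  0.   6.1] w 0.161 gf 60.376625061035156
```

```bash
python3 steer.py '[0,0,0,-0.03,0,0,0,0,-0.06,0,0,0,0,-0.085,0,0,0,0,-0.1,0,0,0,0,-0.1,0]'; python3 rel.py .4995 .0165 .126 81.5;python3 - <<'E'
from h import *
i=grab_frame("side"); cv2.imwrite("pics/f.png",cv2.resize(i[80:260,165:345],(600,600)))
E
```

```text
time_s: 15.4
position: [0.4975, 0.0154, 0.1255]
tcp_rot: [-0.001, 0.065, 0.998, -0.0]
ft_force: [0.6, 0.4, 5.3]
width: 0.164
gripper_force: 60.4
delta [-0.0018  0.0014 -0.0005] turn 0.018 pos [0.4975 0.0154 0.1255] ydeg 82.5 q [-0.06  0.2   2.01 -0.    0.93 -1.5 ] t 15.4 F [0.6 0.4 5.3] w 0.164 gf 60.36678671836853
```

View pics/f.png

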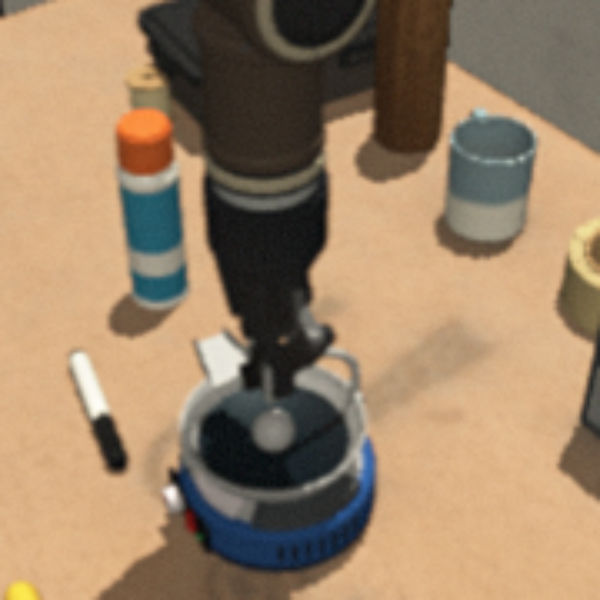

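The spout now points at +y (crop (220,355)), well clear of the can, and the ball is centred at (273,430). I'll lift gently.

```bash
python3 steer.py '[0,0,-0.001,0,0,0,0,-0.003,0,0,0,0,-0.006,0,0,0,0,-0.01,0,0,0,0,-0.014,0,0]'; python3 rel.py .4995 .0165 .126 81.5;python3 steer.py '[0,0,-0.005,0,0,0,0,-0.01,0,0,0,0,-0.015,0,0,0,0,-0.02,0,0,0,0,-0.025,0,0]'; python3 steer.py '[0,0,-0.005,0,0,0,0,-0.01,0,0,0,0,-0.015,0,0,0,0,-0.02,0,0,0,0,-0.025,0,0]'; python3 steer.py '[0,0,-0.005,0,0,0,0,-0.01,0,0,0,0,-0.015,0,0,0,0,-0.02,0,0,0,0,-0.025,0,0]'; python3 steer.py '[0,0,-0.004,0,0,0,0,-0.007,0,0,0,0,-0.009,0,0,0,0,-0.01,0,0,0,0,-0.01,0,0]'; python3 steer.py '[0,0,0,0,0,0,0,0,0,0,0,0,0,0,0,0,0,0,0,0,0,0,0,0,0]'; python3 rel.py .4995 .0165 .126 81.5;python3 - <<'E'
from h import *
i=grab_frame("side"); cv2.imwrite("pics/g.png",cv2.resize(i[60:260,165:365],(600,600)))
E
```

```text
time_s: 16.08
position: [0.4978, 0.0158, 0.1394]
tcp_rot: [-0.0, 0.066, 0.998, -0.0]
ft_force: [0.9, -0.4, -4.6]
width: 0.165
gripper_force: 59.0
delta [-0.0016  0.0009  0.0134] turn 0.017 pos [0.4978 0.0158 0.1394] ydeg 82.5 q [-0.06  0.18  2.   -0.    0.96 -1.5 ] t 16.075 F [ 0.9 -0.4 -4.6] w 0.165 gf 59.04278039932251
time_s: 16.7
position: [0.4981, 0.0158, 0.1647]
tcp_rot: [0.0, 0.066, 0.998, -0.0]
ft_force: [0.6, -0.4, -4.0]
width: 0.167
gripper_force: 59.0
time_s: 17.32
position: [0.498, 0.0158, 0.1897]
tcp_rot: [-0.0, 0.066, 0.998, -0.0]
ft_force: [-0.3, -0.4, -4.3]
width: 0.163
gripper_force: 59.0
time_s: 17.95
position: [0.498, 0.0158, 0.2147]
tcp_rot: [-0.0, 0.066, 0.998, -0.0]
ft_force: [0.6, 0.7, -3.4]
width: 0.164
gripper_force: 59.0
time_s: 18.58
position: [0.4981, 0.0158, 0.2243]
tcp_rot: [-0.0, 0.066, 0.998, -0.0]
ft_force: [0.4, -0.4, -4.6]
width: 0.168
gripper_force: 59.0
time_s: 19.2
position: [0.4981, 0.0158, 0.2244]
tcp_rot: [0.0, 0.066, 0.998, 0.0]
ft_force: [-0.6, 0.2, -4.4]
width: 0.16
gripper_force: 59.0
delta [-0.0013  0.0008  0.0984] turn 0.017 pos [0.4981 0.0158 0.2244] ydeg 82.5 q [-0.06  0.07  1.93  0.    1.14 -1.5 ] t 19.2 F [-0.6  0.2 -4.4] w 0.16 gf 59.04120147228241
```

View pics/g.png

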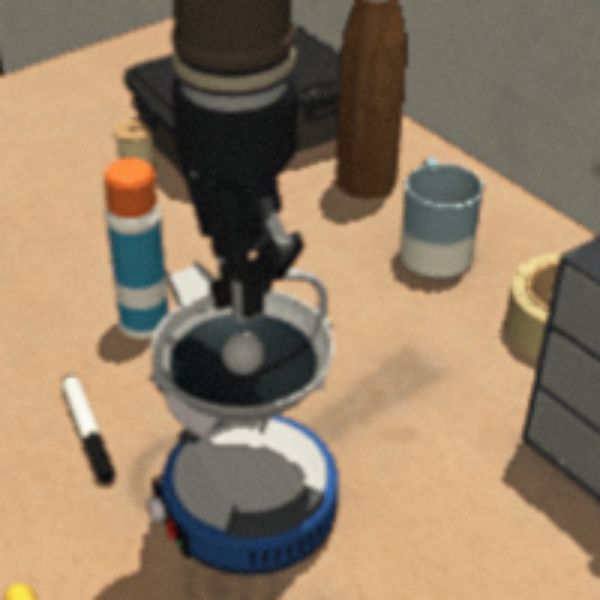

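The dish hangs level and free above the machine, with the ball in the middle at crop (242,352) and the can upright at (140,325). The wrist force of −4.4 N matches the weight of dish plus ball.

```bash
python3 steer.py '[0,0,0,0,0,0,0,0,0,0,0,0,0,0,0,0,0,0,0,0,0,0,0,0,0]'; python3 -c "
from plant import robot, ticket, readout, grab_frame, camera_info
print(ticket.hand_in())"
```

```text
time_s: 19.88
position: [0.4981, 0.0158, 0.2244]
tcp_rot: [-0.0, 0.066, 0.998, -0.0]
ft_force: [0.4, -0.3, -4.1]
width: 0.165
gripper_force: 59.0
the job is handed in; nothing more can be done
None
```

I handed the job in at 19.9 s; it returned no verdict. The can stands upright about 27 cm from the polisher, and the dish was turned about 87°, lifted about 10 cm, and is held level and still with the ball in its middle.

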